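Tip the sample case onto the tag reader

TASK

The blue sample case has been left standing on its front edge on the grey tag-reader plate. With the fingertips only, push it over so that it drops flat onto its base with the lid on top, then push it along the plate until its hinge side is flush against the aluminium stop bar, the whole case still on the plate. Do not grip, lift or carry the case, do not tip it onto its lid, and leave the bottles, vials and beaker beside the plate where they stand.

Things in the scene. Friction and masses are not known exactly. Their poses are not given: they have to be found in the camera images.
- reader: Fixed grey tag-reader plate on the table, 296 x 230 mm, top 8 mm above the table. Origin on the table; x points towards its stop bar (away from the robot, up to 0.25 rad askew), y left, z up. It spans x = -140 to +156, y = -115 to +115 mm. The aluminium stop bar at its far end is 190 mm long and rises 18 mm above the plate. A thin white frame is printed before it.
- stop_mid (a point): Middle of the foot of the stop bar's face that looks to the robot, on the plate's top (reader x = +140 mm, y = 0). Axes as the reader's.
- sample_case: Blue shut box with a pale label on its lid (fixed shut): 134 mm long (x), walls 94 mm from front (y = +47 mm) to hinge side (y = -47 mm), 61 mm high (z); 0.11 to 0.23 kg. Origin: centre of its base; z from base to lid. At first it stands on its front on the plate, 93 mm tall, 61 mm thick, lid towards the robot, base towards the stop, up to 0.25 rad askew to the plate.
- case_mid (a point): Centre of the case, 30 mm above its base, axes as the case's. Pushed on the lid face near the top, towards the stop, the case pivots on its far lower edge and past about 32 degrees falls onto its base, front towards the robot, 15 to 80 mm short of the stop. Pushed low it slides instead of tipping.
- hinge_left (a point): Point on the case's hinge-side wall (case x = -60, y = -47, z = 30 mm); with the case flush against the stop it lies at reader x = +140 mm. Same axes as the case.
- hinge_right (a point): As hinge_left, at the other end (case x = +60 mm).
- buffer_red: White bottle with red cap, 39 mm across, 78 mm tall, loose, on the table just left of the plate (may swap places with the yellow-capped one). Origin: centre of its underside, z up.
- buffer_yellow: White bottle with yellow cap, 39 mm across, 79 mm tall, loose, left of the plate. Origin: centre of its underside, z up.
- vial_white: Vial with white cap, 25 mm across, 47 mm tall, loose, just right of the plate (may swap places with the red-capped vial). Origin: centre of its underside, z up.
- vial_red: Vial with red cap, 25 mm across, 47 mm tall, loose, right of the plate. Origin: centre of its underside, z up.
- beaker: Empty glass beaker, 43 x 48 mm, 56 mm tall, loose, right of the plate near the stop's end. Origin: centre of its underside, z up.

How it is judged:
By the outcome, as a careful person would: the job done as asked, in the order asked, and still so for the second after the job is handed in, with the robot touching nothing.
It also fails if it takes over 56 s, if anything falls off the work surface, if the arm or the gripper's body presses on something with over 40 N, if the wrist force passes 120 N, or if a joint passes its speed limit or range.

ROBOT

A 6-joint arm with a two-finger parallel gripper is mounted at the origin on a cart in front of the work surface, level with it; the furniture and walls round the work are solid. World frame = base frame: x ahead of the robot, y to its left, z up, the work surface at z = 0. Lengths are in m, angles in rad, forces in N, time in s.
With the tool pointing down it reaches from about 0.35 to 0.975 m from the base axis. Payload 4.9 kg.
Tool frame: the origin (TCP) lies on the mounting face of the last link; the fingertips stand 173 mm ahead of it and the grasp point (between the pads) lies 155 mm ahead of it; z points along the fingers, y is the line along which they close (so a half turn about z gives the same grasp; the last joint's range is limited). The gripper opens to 85 mm and grips with 20 to 120 N. Pads are 22 mm wide; open, the fingers measure 114 mm over their backs; the gripper's body (76 mm by 85 mm) begins 54 mm behind the grasp point. The pads swing forward as they close: fully open they stand 13 mm farther back than shut.
Start: joints at [-1.431, 0.053, 1.613, -0, 1.476, -0.119], TCP at [0.16, -0.604, 0.405] pointing down, gripper open.
Joint ranges: [-3.01, 3.01], [-1.01, 2.22], [0.06, 2.58], [-1.02, 4.17], [0.09, 2.62], [-3.14, 3.14]. Speed limits (rad/s): [2.57, 2.57, 3.14, 3.14, 3.14, 3.14].

INTERFACE

Orientations are given as a rotation vector (axis times angle).
In Python, from station import monitor, eyes, finish_job gives the robot as it stands. The module is installed in compiled form; this text tells all that it offers.
- The arm moves only by the tool step_arm, never from a script. Its argument "commands" is a list of rows, each a list of 3 entries, a list of its own where there are three numbers: the opening in per cent of the stroke, from 0 (shut) to 100 (fully open), then the shift along the tool's x, y, z in mm, then the turn about the tool's z in degrees. In form: [[hand, [x, y, z], yaw], ...]. A call has 1 to 12 rows; each row is the pose to reach, as a shift and turn from the pose commanded when the call began, along the tool's axes at that moment; what a row does not reach only later rows make up. A row lasts 1/8 s, in which the tool goes at most 62.5 mm and 10.7 degrees, less where a joint would pass 70% of its speed; a pose out of reach is approached as far as the arm can. A call with a gripper value outside its range is refused whole. The fingers move at their own pace and stop on an object; "squeeze" is the grip in N (left out, the last holds). Time passes only in rows, so rows that repeat a pose let the fingers close. It gives the time, the measured TCP pose, the force, the opening and the grip force at its end, in the units of the state.
- monitor.get_obs(): the state, without advancing time (a new reading comes with each control period).
- eyes.get_image(name): name is "side" or "top"; returns the picture (480x640x3 uint8, red, green, blue); there is no depth.
- eyes.camera_info(name): a dict with "camera_matrix" (3x3 intrinsics, pixels), "k1" (the pictures are not rectified: a ray, as slopes to the right and down, at radius r is drawn at 1 + k1 r^2 times it, then the intrinsics apply), "extrinsics" (4x4, takes a point from camera to world coordinates). Camera axes: x right, y down, z forward; pixel columns grow to the right and rows downward; lengths in m; the calibration is good to about 2 mm. A picture is of the moment at which its call begins. camera_info takes no time and is no camera call.
- finish_job(): hands the job in; it is judged then, once.
The state is a dict: "t": time; "q": joint angles; "dq": joint speeds; "effort": joint torques, N m; "tool_pos": TCP position; "tool_rot": TCP orientation; "contact_force": force on the tool from outside, world axes, zero at the start; "wrist_torque": the same for the moment, N m; "opening": finger opening in m; "grip_force": force on a finger pad.
Only numpy, scipy, OpenCV 4.12 (cv2) and the standard library are available. Lean on these libraries where they do the work, as an engineer would, in place of code of your own. Each camera call takes 0.05 s, during which the arm holds its last target. There are 200 camera calls.

## Working session

There is one attempt and no reset: what is moved stays moved. The work goes in short steps, Python scripts to look and compute and a tool call to move; the robot and the scene stay as the last step left them, time stands still between calls to the robot, and variables do not carry over. Pictures are saved under pics/ and viewed, at most 10 in all, crops included, and the job is handed in when it is done.

Besides the shell and the picture viewer there is one more tool, called after ">>>" as name([rows], argument=value, ...), one row to a line, values as JSON. step_arm: Moves the arm, as the interface text tells. Its arguments: {"type":"object","properties":{"commands":{"type":"array"},"squeeze":{"type":"number"}},"required":["commands"]}

```bash
mkdir -p pics; cat > h.py <<'E'
import numpy as np, cv2
from station import monitor, eyes
from scipy.spatial.transform import Rotation as R
def snap(n,f):
    im=eyes.get_image(n); cv2.imwrite('pics/'+f,im[:,:,::-1]); return im
def ray(n,px):
    c=eyes.camera_info(n); K=np.array(c['camera_matrix'],float); E=np.array(c['extrinsics'])
    px=np.atleast_2d(np.array(px,float))
    u=cv2.undistortPoints(px.reshape(-1,1,2),K,np.array([c['k1'],0,0,0,0.])).reshape(-1,2)
    d=np.c_[u,np.ones(len(u))]@E[:3,:3].T
    return E[:3,3],d
def plane(n,px,z):
    o,d=ray(n,px); return o+d*((z-o[2])/d[:,2])[:,None]
def tri(a,pa,b,pb):
    o,d=ray(a,pa);p,e=ray(b,pb);out=[]
    for i in range(len(d)):
        s=np.linalg.lstsq(np.c_[d[i],-e[i]],p-o,rcond=None)[0]
        out.append((o+d[i]*s[0]+p+e[i]*s[1])/2)
    return np.array(out)
E
python3 - <<'E'
from h import *
snap('top','t0.png');snap('side','s0.png')
for n in('top','side'):
    c=eyes.camera_info(n);print(np.round(c['extrinsics'],3),c['k1'])
o=monitor.get_obs();print(o)
print(R.from_rotvec(o['tool_rot']).as_matrix().round(3))
E
```

```text
[[ 0.016 -1.     0.026  0.563]
 [-1.    -0.015  0.006  0.119]
 [-0.006 -0.026 -1.     0.954]
 [ 0.     0.     0.     1.   ]] 0.009450448634310188
[[ 0.903 -0.159  0.399  0.25 ]
 [-0.429 -0.38   0.819 -0.546]
 [ 0.022 -0.911 -0.411  0.454]
 [ 0.     0.     0.     1.   ]] -0.06596455393715732
{'t': 0.1, 'q': array([-1.43101102e+00,  5.33053779e-02,  1.61415683e+00,  7.14986157e-07,
        1.47600478e+00, -1.19048280e-01]), 'dq': array([ 5.81989926e-06, -2.10689763e-03, -2.82904913e-03, -1.45841292e-03,
        1.33748726e-03, -6.06270191e-04]), 'effort': array([-3.52496545e-04, -3.94904995e+01, -3.71365070e+01, -1.36366102e-04,
        3.96597301e-03,  7.18234389e-06]), 'tool_pos': array([ 0.15990805, -0.6039468 ,  0.40357656]), 'tool_rot': array([-3.11346199e+00, -4.05198877e-01,  2.93910375e-05]), 'contact_force': array([-0.28051977,  1.08549335,  0.17148003]), 'wrist_torque': array([0.01233583, 0.03392594, 0.01549854]), 'grip_force': 0.0, 'opening': 0.08511372474974921}
[[ 0.967  0.256 -0.   ]
 [ 0.256 -0.967  0.002]
 [ 0.    -0.002 -1.   ]]
```

View pics/t0.png

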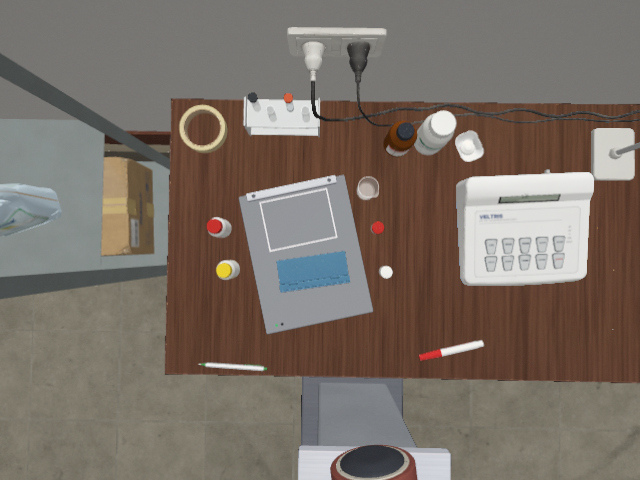

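View pics/s0.png

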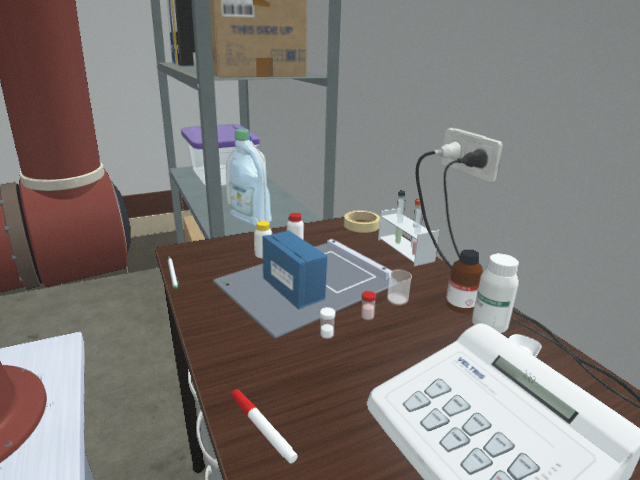

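The top view shows the plate with corners near (239,196), (345,176), (372,311) and (267,333). The stop bar runs from (248,195) to (336,181), and the case top spans roughly (277–350, 252–292). In the side view the case stands with its label towards the robot and the lid face on the left. The vials and beaker are to the right of the plate, the bottles to the left.

```bash
cat >> h.py <<'E'
def blue(im):
    h=cv2.cvtColor(im,cv2.COLOR_RGB2HSV)
    m=cv2.inRange(h,(95,110,50),(115,255,255))
    n,l,s,_=cv2.connectedComponentsWithStats(m)
    return (l==1+s[1:,4].argmax()).astype(np.uint8)
def hullpts(m,eps=3):
    c=np.vstack(cv2.findContours(m,0,2)[0]); return cv2.approxPolyDP(cv2.convexHull(c),eps,True).reshape(-1,2)
E
python3 - <<'E'
from h import *
t=cv2.imread('pics/t0.png')[:,:,::-1].copy();s=cv2.imread('pics/s0.png')[:,:,::-1].copy()
# plate: grey mask
h=cv2.cvtColor(t,cv2.COLOR_RGB2HSV)
g=cv2.inRange(h,(90,0,90),(135,60,175)); g[:170]=0;g[340:]=0;g[:,:230]=0;g[:,380:]=0
g|=blue(t)*255
g=cv2.morphologyEx(g,cv2.MORPH_OPEN,np.ones((3,3)))
pc=hullpts(g,6);print('plate px',pc.tolist());P=plane('top',pc,.008);print(P.round(4).tolist())
r=cv2.minAreaRect(plane('top',cv2.convexHull(np.vstack(cv2.findContours(g,0,2)[0])).reshape(-1,2),.008)[:,:2].astype(np.float32)*1000);print('plate rect',r)
m=blue(t);pts=hullpts(m,2);print('case px',pts.tolist());print(plane('top',pts,.101).round(4).tolist())
c=cv2.convexHull(np.vstack(cv2.findContours(m,0,2)[0])).reshape(-1,2)
print(cv2.minAreaRect(plane('top',c,.101)[:,:2].astype(np.float32)*1000))
ps=hullpts(blue(s),3);print('side',ps.tolist());print(plane('side',ps,.101).round(3).tolist());print(plane('side',ps,.008).round(3).tolist())
b=plane('top',[[248,195],[336,181]],.02);print('bar',b.round(4))
print('things',plane('top',[[215,227],[224,270],[378,228],[386,272],[368,188]],.06).round(3).tolist())
E
```

```text
plate px [[343, 176], [372, 311], [266, 332], [239, 198]]
[[0.7261, 0.0729, 0.008], [0.4437, 0.0083, 0.008], [0.3964, 0.2291, 0.008], [0.6764, 0.2912, 0.008]]
plate rect ((560.6296997070312, 149.91078186035156), (292.1552429199219, 227.4446563720703), 12.775362968444824)
case px [[344, 252], [349, 281], [280, 290], [277, 261]]
[[0.5658, 0.0734, 0.101], [0.5112, 0.0632, 0.101], [0.4921, 0.1933, 0.101], [0.5468, 0.1999, 0.101]]
((528.6180419921875, 132.33953857421875), (57.49394226074219, 131.9593963623047), 9.210659980773926)
side [[263, 236], [289, 231], [326, 255], [323, 299], [298, 308], [264, 277]]
[[0.489, 0.191, 0.101], [0.544, 0.194, 0.101], [0.566, 0.071, 0.101], [0.498, -0.055, 0.101], [0.455, -0.062, 0.101], [0.44, 0.041, 0.101]]
[[0.553, 0.385, 0.008], [0.622, 0.389, 0.008], [0.649, 0.234, 0.008], [0.564, 0.074, 0.008], [0.51, 0.065, 0.008], [0.49, 0.195, 0.008]]
bar [[0.6815 0.2704 0.02  ]
 [0.7134 0.0878 0.02  ]]
things [[0.612, 0.328, 0.06], [0.527, 0.309, 0.06], [0.615, 0.004, 0.06], [0.528, -0.012, 0.06], [0.694, 0.025, 0.06]]
```

>>> step_arm([
  [100,[50,-25,0],0],
  [100,[100,-55,0],1],
  [100,[150,-90,0],2],
  [100,[200,-125,0],3],
  [100,[245,-165,0],4],
  [100,[290,-205,0],5],
  [100,[325,-250,0],6],
  [100,[360,-295,0],6],
  [100,[390,-340,0],6],
  [100,[415,-390,0],6],
  [100,[435,-440,0],6],
  [100,[450,-490,0],6],
])

```text
t: 1.6
tool_pos: [0.4694, -0.0135, 0.4043]
tool_rot: [-3.132, -0.242, 0.001]
contact_force: [0.7, 0.1, 0.6]
opening: 0.0856
grip_force: 0.0
```

>>> step_arm([
  [100,[-5,-45,0],0],
  [100,[-5,-90,0],0],
  [100,[4,-135,0],0],
  [100,[4,-135,0],0],
  [100,[4,-135,40],0],
  [100,[4,-135,80],0],
  [100,[4,-135,120],0],
  [100,[4,-135,145],0],
  [100,[4,-135,152],0],
  [100,[4,-135,152],0],
])

```text
t: 2.85
tool_pos: [0.453, 0.1182, 0.2528]
tool_rot: [3.132, 0.241, -0.001]
contact_force: [-0.3, 0.2, 1.1]
opening: 0.0853
grip_force: 0.0
```

```bash
python3 - <<'E'
from h import *
s=snap('side','s1.png')
cv2.imwrite('pics/s1c.png',cv2.resize(s[130:350,150:450,::-1],None,fx=2.6,fy=2.6))
print(monitor.get_obs()['tool_pos'])
E
```

```text
[0.45331551 0.11837674 0.25371948]
```

View pics/s1c.png

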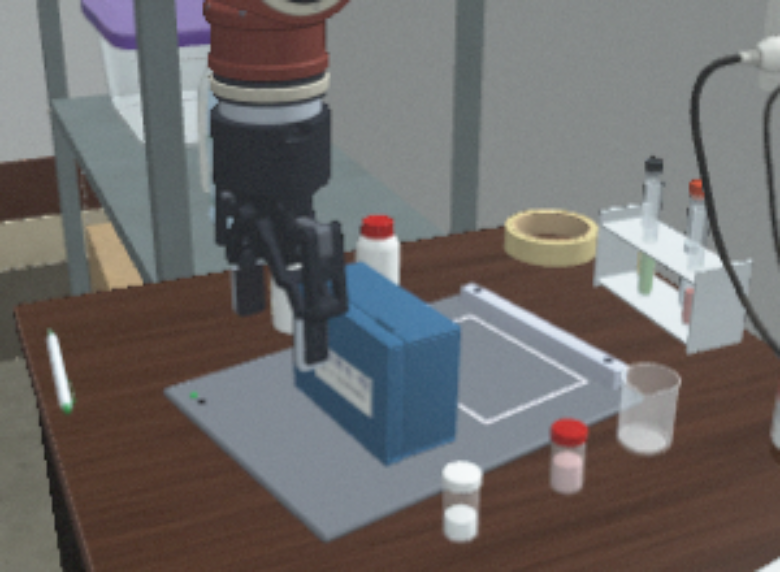

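The crop shows the open fingers standing just before the lid face. The right fingertip is at crop (315,362), full image about (271,269). I'll check its height.

```bash
python3 - <<'E'
from h import *
o,d=ray('side',[[271,269],[245,250]])
u=np.array([.988,.153]);v=np.array([.153,-.988])
t=np.array([.453,.1182])
for i in (0,1):
  # intersection with vertical plane through TCP axis (spanned by tool y and z)
  s=((t-o[:2])@u)/(d[i,:2]@u); p=o+s*d[i]; print(p.round(4),(p[:2]-t)@v)
E
```

```text
[0.461  0.0667 0.0978] 0.052070452220162836
[0.4456 0.1662 0.0907] -0.04857345424343643
```

>>> step_arm([
  [100,[0,0,6],0],
  [100,[12,0,6],0],
  [100,[22,0,6],0],
  [100,[28,0,6],0],
  [100,[34,0,6],0],
  [100,[40,0,6],0],
  [100,[46,0,6],0],
  [100,[52,0,6],0],
  [100,[52,0,6],0],
])

```text
t: 4.03
tool_pos: [0.5046, 0.1267, 0.2468]
tool_rot: [-3.132, -0.242, -0.001]
contact_force: [-0.8, -0.4, -1.1]
opening: 0.0856
grip_force: 0.1
```

```bash
python3 - <<'E'
from h import *
s=snap('side','s2.png')
cv2.imwrite('pics/s2c.png',cv2.resize(s[130:350,150:450,::-1],None,fx=2.6,fy=2.6))
E
```

```text
(no output)
```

View pics/s2c.png

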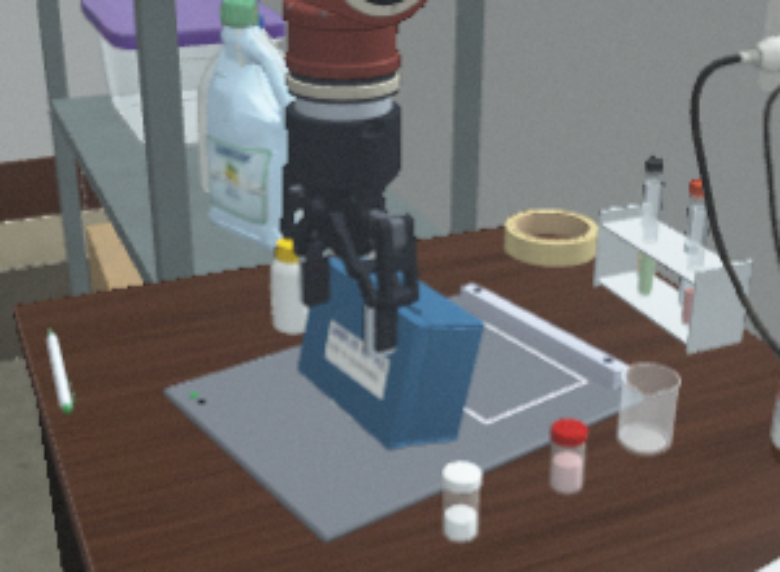

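The case is tilting about its far lower edge (around (455,440) in the crop), near 15°, without sliding. I'll keep pushing.

>>> step_arm([
  [100,[5,0,0],0],
  [100,[10,0,0],0],
  [100,[15,0,0],0],
  [100,[20,0,0],0],
  [100,[25,0,0],0],
  [100,[30,0,0],0],
  [100,[35,0,0],0],
  [100,[35,0,0],0],
  [100,[35,0,0],0],
])

```text
t: 5.2
tool_pos: [0.5387, 0.1321, 0.2466]
tool_rot: [-3.132, -0.242, 0.0]
contact_force: [0.4, -0.5, -0.0]
opening: 0.0854
grip_force: 0.0
```

```bash
python3 - <<'E'
from h import *
s=snap('side','s3.png')
cv2.imwrite('pics/s3c.png',cv2.resize(s[130:350,150:450,::-1],None,fx=2.6,fy=2.6))
E
```

```text
(no output)
```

View pics/s3c.png

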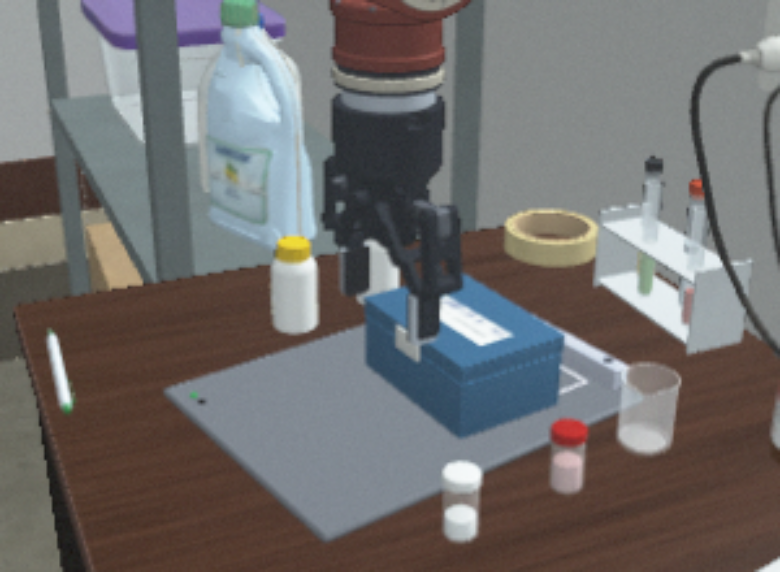

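The case has dropped flat, label up (lid corners at crop (370,295), (465,365) and (560,340)), short of the stop. I'll back off and measure from the top.

>>> step_arm([
  [100,[0,0,-15],0],
  [100,[-30,0,-15],0],
  [100,[-60,0,-15],0],
  [100,[-90,0,-15],0],
  [100,[-100,0,-15],0],
  [100,[-100,0,-15],0],
])

```text
t: 6.0
tool_pos: [0.4401, 0.1167, 0.2625]
tool_rot: [-3.132, -0.242, -0.003]
contact_force: [-0.2, 0.8, -0.1]
opening: 0.0858
grip_force: 0.0
```

```bash
python3 - <<'E'
from h import *
print(monitor.get_obs()['tool_pos'])
t=snap('top','t4.png');s=snap('side','s4.png')
a=t[130:350,190:430,::-1];cv2.imwrite('pics/t4c.png',cv2.resize(a,None,fx=2.6,fy=2.6))
m=blue(t);pts=hullpts(m,2);print(pts.tolist());print(plane('top',pts,.069).round(4).tolist())
p=hullpts(blue(s),3);print(p.tolist());print(plane('side',p,.069).round(4).tolist());print(plane('side',p,.008).round(4).tolist())
E
```

```text
[0.44008265 0.11670912 0.26253979]
[[337, 205], [343, 249], [277, 257], [273, 213]]
[[0.6581, 0.0868, 0.069], [0.5717, 0.0738, 0.069], [0.554, 0.2031, 0.069], [0.6405, 0.2125, 0.069]]
[[291, 244], [325, 235], [366, 259], [363, 284], [326, 297], [291, 268]]
[[0.5507, 0.1991, 0.069], [0.6338, 0.2121, 0.069], [0.6572, 0.0824, 0.069], [0.6044, 0.0044, 0.069], [0.528, -0.0071, 0.069], [0.5127, 0.1056, 0.069]]
[[0.5983, 0.3171, 0.008], [0.6946, 0.3322, 0.008], [0.7218, 0.1819, 0.008], [0.6605, 0.0916, 0.008], [0.572, 0.0782, 0.008], [0.5543, 0.2088, 0.008]]
```

View pics/t4c.png

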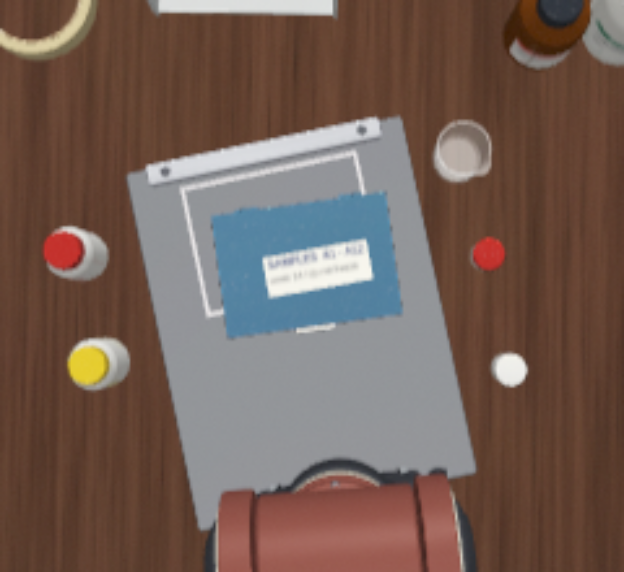

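The top crop shows the case flat with its lid up: hinge edge from (212,215) to (387,193), front edge from (228,338) to (400,315). It is about 42 mm short of the bar and turned about 4.5° clockwise relative to it. The bottles, vials and beaker haven't moved. Next I lower behind the front and turn parallel to the bar.

>>> step_arm([
  [100,[0,0,30],-4],
  [100,[15,2,55],-4],
  [100,[35,5,67],-4],
  [100,[55,5,67],-4],
  [100,[67,5,67],-4],
  [100,[67,5,67],-4],
])

```text
t: 6.85
tool_pos: [0.508, 0.1221, 0.1951]
tool_rot: [3.122, 0.351, 0.001]
contact_force: [-0.3, -0.1, -0.0]
opening: 0.0855
grip_force: 0.0
```

>>> step_arm([
  [100,[15,0,0],0],
  [100,[27,0,0],0],
  [100,[33,0,0],0],
  [100,[39,0,0],0],
  [100,[45,0,0],0],
  [100,[51,0,0],0],
  [100,[57,0,0],0],
  [100,[63,0,0],0],
  [100,[69,0,0],0],
  [100,[74,0,0],0],
  [100,[78,0,0],0],
  [100,[78,0,0],0],
])

```text
t: 8.35
tool_pos: [0.5833, 0.1394, 0.1949]
tool_rot: [-3.122, -0.351, -0.001]
contact_force: [-0.5, -0.0, -0.3]
opening: 0.0854
grip_force: 0.0
```

```bash
python3 - <<'E'
from h import *
t=snap('top','t5.png');s=snap('side','s5.png')
a=t[130:350,190:430,::-1];b=s[200:320,220:440,::-1]
cv2.imwrite('pics/t5c.png',np.hstack([cv2.resize(a,(480,440)),cv2.resize(b,(320,440))]))
m=blue(t);pts=hullpts(m,2);print(pts.tolist(),plane('top',pts,.069).round(4).tolist())
E
```

```text
[[330, 185], [334, 203], [331, 210], [277, 213], [267, 209], [267, 198]] [[0.6974, 0.1012, 0.069], [0.662, 0.0928, 0.069], [0.6481, 0.0985, 0.069], [0.6406, 0.2047, 0.069], [0.6482, 0.2245, 0.069], [0.6699, 0.2249, 0.069]]
```

View pics/t5c.png

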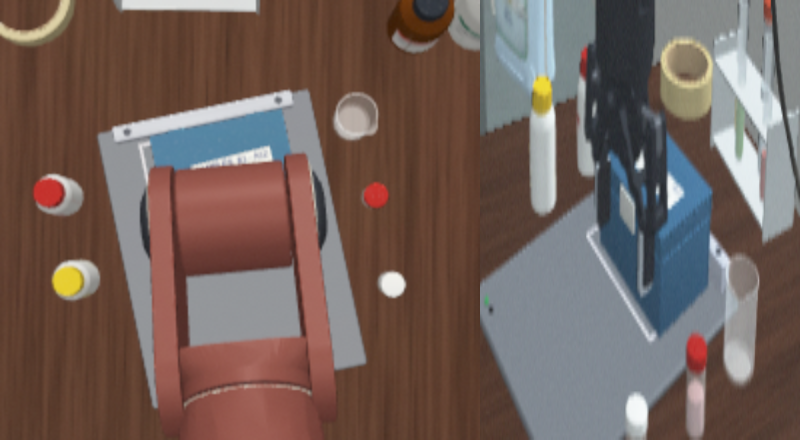

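The case is now nearly at the bar and parallel to it (hinge edge from (152,137) to (285,112) in the crop), with the fingers on its front. I'll close the remaining gap gently, watching the force.

>>> step_arm([
  [100,[2,0,0],0],
  [100,[4,0,0],0],
  [100,[6,0,0],0],
  [100,[6,0,0],0],
])

```text
t: 8.95
tool_pos: [0.589, 0.1407, 0.1948]
tool_rot: [-3.122, -0.351, -0.001]
contact_force: [-0.0, -0.3, -0.0]
opening: 0.0855
grip_force: 0.0
```

>>> step_arm([
  [100,[2,0,0],0],
  [100,[4,0,0],0],
  [100,[4,0,0],0],
])

```text
t: 9.32
tool_pos: [0.5922, 0.1415, 0.1946]
tool_rot: [3.122, 0.351, -0.005]
contact_force: [-6.1, -2.1, 4.1]
opening: 0.0853
grip_force: 2.9
```

>>> step_arm([
  [100,[1,0,0],0],
  [100,[1,0,0],0],
  [100,[1,0,0],0],
])

```text
t: 9.7
tool_pos: [0.5926, 0.1416, 0.1945]
tool_rot: [3.121, 0.351, -0.009]
contact_force: [-8.9, -2.0, 7.0]
opening: 0.0855
grip_force: 4.9
```

>>> step_arm([
  [100,[-2,0,0],0],
  [100,[-8,0,0],0],
  [100,[-30,0,0],0],
  [100,[-70,0,0],0],
  [100,[-100,0,-30],0],
  [100,[-130,0,-70],0],
  [100,[-150,0,-100],0],
  [100,[-150,0,-100],0],
])

```text
t: 10.7
tool_pos: [0.4475, 0.1085, 0.2976]
tool_rot: [3.122, 0.351, 0.011]
contact_force: [0.7, -0.9, 0.0]
opening: 0.0852
grip_force: 0.0
```

```bash
python3 - <<'E'
from h import *
t=snap('top','t6.png');s=snap('side','s6.png')
a=t[130:350,190:430,::-1];b=s[200:320,250:410,::-1]
cv2.imwrite('pics/t6c.png',np.hstack([cv2.resize(a,(400,367)),cv2.resize(b[:110],(400,367))]))
m=blue(t);pts=hullpts(m,2);print(pts.tolist(),plane('top',pts,.069).round(4).tolist())
c=cv2.convexHull(np.vstack(cv2.findContours(m,0,2)[0])).reshape(-1,2)
q=plane('top',c,.069)[:,:2]; r=cv2.minAreaRect(q.astype(np.float32)*1000);print(r)
d=q-[.6893,.1791];x=d@[.975,.2215];y=d@[-.2215,.975];print('reader x,y range rel stop',x.min(),x.max(),y.min(),y.max())
E
```

```text
[[329, 181], [338, 225], [274, 239], [264, 195]] [[0.7053, 0.1032, 0.069], [0.6187, 0.0843, 0.069], [0.5893, 0.2096, 0.069], [0.6757, 0.2309, 0.069]]
((647.2158813476562, 157.0182342529297), (93.79019927978516, 131.98324584960938), 12.783059120178223)
reader x,y range rel stop -0.09281703527949177 0.0009517984068490048 -0.0782002275076211 0.0537828900568004
```

View pics/t6c.png

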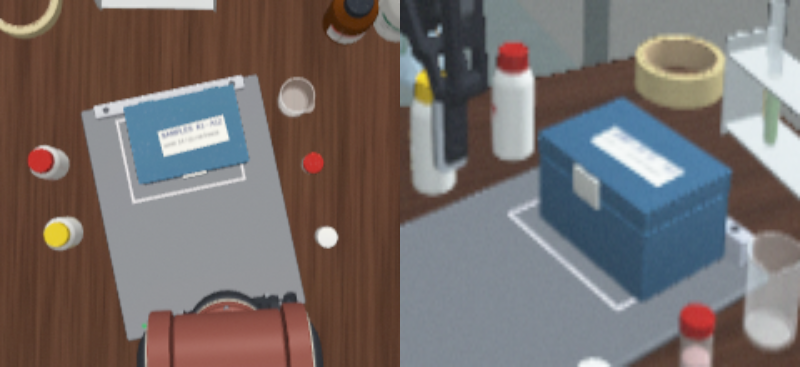

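The case lies flat with its lid up. Its hinge edge (crop (125,112) to (237,85)) meets the bar, and its yaw of 12.8° matches the plate's. The neighbours haven't moved and the gripper is clear.

```bash
python3 -c "
from station import finish_job
print(finish_job())"
```

```text
the job is handed in; nothing more can be done
None
```

I tipped the case onto its base with the lid up and pushed it along the plate until its hinge side was flush with the stop bar. In the last pictures the whole case was on the plate and the bottles, vials and beaker stood where they were; the arm was clear, and I handed the job in at about 11 s.

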